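# Clamp the knife blank for filing

## Robot

A 6-joint arm with a two-finger parallel gripper is mounted at the origin on the work surface. World frame = base frame: x ahead of the robot, y to its left, z up, the work surface at z = 0. Lengths are in m, angles in rad, forces in N, time in s.
With the tool pointing down it reaches from about 0.3 to 0.775 m from the base axis. Payload 14.6 kg.
Tool frame: the origin (TCP) lies at the very end of the fingers, on their centre line; the grasp point (between the pads) lies r.hold_point_z behind it (r.hold_point_z is the distance from the TCP to the grasp point, in m); z points along the fingers, y is the line along which they close (so a half turn about z gives the same grasp; the last joint's range is limited). The gripper opens to 85 mm and grips with 20 to 120 N. Pads are 22 mm wide; open, the fingers measure 114 mm over their backs; the gripper's body (76 mm by 85 mm) begins 54 mm behind the grasp point. The pads swing forward as they close: fully open they stand 13 mm farther back than shut.
Start: joints at [-1.381, 0.3, 1.521, -0, 1.321, -0.067], TCP at [0.14, -0.532, 0.193] pointing down, gripper open.
Joint ranges: [-3.03, 3.03], [-0.79, 2.21], [0.23, 2.52], [-1.04, 4.18], [0, 3.07], [-2.55, 2.55]. Speed limits (rad/s): [2.22, 2.22, 2.57, 3.14, 3.14, 3.14].

## Interface

Orientations are given as a unit quaternion [w, x, y, z].
In Python, from cell import r, snapshot, get_calibration, job_done, spotter gives the robot as it stands.
- The arm moves only by the tool move_arm, never from a script. Its arguments are lists of equal length, an entry for each row: "xyz": the shift along the tool's x, y, z each as a share of 0.06 m, from -1 to 1, a list of three; "spin": the turn about the tool's z as a share of 10 degrees, from -1 to 1; "jaw": the gripper's target within -1 to 1 (fully open at 1, half-way at 0, shut at -1). A call has 1 to 20 rows; each row shifts and turns the commanded pose from where the row before left it, along the tool's axes as they then stand; what a row does not reach is not made up. A row lasts 1/8 s, in which the tool goes at most 62.5 mm and 10.7 degrees, less where a joint would pass 70% of its speed; a pose out of reach is approached as far as the arm can. A call with a number of a shift or a turn outside -1 to 1 is refused whole. A call with a gripper value outside its range is refused whole. The fingers move at their own pace and stop on an object; "grip_force" is the grip in N (left out, the last holds). Time passes only in rows, so rows that do not move let the fingers close. It gives the time, the measured TCP pose, the force, the opening and the grip force at its end, in the units of the state.
- r.get_obs(): the state, without advancing time (a new reading comes with each control period).
- snapshot(name): name is "side" or "top" or "wrist"; returns the picture (480x640x3 uint8, red, green, blue); there is no depth.
- get_calibration(name): a dict with "fov_y" (degrees; the focal length in pixels is half the picture's height over the tangent of half this angle, whatever the lens; pixels are square), "cx", "cy" (the principal point, pixels), "position" and "attitude" of the camera in the world. Camera axes: x right, y down, z forward; pixel columns grow to the right and rows downward; lengths in m; the calibration is good to about 2 mm. A picture is of the moment at which its call begins: read the wrist's pose just before it. get_calibration takes no time and is no camera call; for the wrist camera it gives the pose at the moment of the call.
- job_done(): hands the job in; it is judged then, once.
Trained networks look in the newest picture that a camera, given by its name, has taken for a name from the list of things; names that differ only in an ending like _2 or _b are one class to them, and where a whole thing is asked for, a point or a joint stands for the part that bears it (a point fixed in the world has none). Each returns a list of dicts, best first, with "p" (0 to 1); they miss things now and then, are a little off and sometimes report something else, mostly with a low value. They report only what shows in the picture. A call takes as long as a camera call. They do not tell look-alikes from the thing itself.
- spotter.trace(label, camera): "pixels" (480x640 bool, what is visible of it) and "rect" ([left, top, width, height] in pixels, round what is visible of it).
- spotter.place_of(label, camera): "uv" ([column, row] in pixels: a listed point, or the origin of a listed thing).
The state is a dict: "time_s": time; "joint_pos": joint angles; "qd": joint speeds; "joint_efforts": joint torques, N m; "tool_pos": TCP position; "eef_rot": TCP orientation; "wrist_force": force on the tool from outside, world axes, zero at the start; "wrist_torque": the same for the moment, N m; "width": finger opening in m; "gripper_force": force on a finger pad.
Only numpy, scipy, OpenCV 4.12 (cv2) and the standard library are available. Lean on these libraries where they do the work, as an engineer would, in place of code of your own. Each camera call takes 0.05 s, during which the arm holds its last target. There are 200 camera calls.

## Task

On the smith's bench stand two clamps with lever-headed bolts; a knife blank lies in one of them. Screw that clamp's bolt in clockwise by its upright lever until it is snug, then fold the lever down flat. Leave the empty clamp as it is.

Things in the scene. Friction and masses are not known exactly. Their poses are not given: they have to be found in the camera images.
- jig: The clamp that holds the knife blank: fixed steel base 140 x 130 mm, grey bridge 124 mm long (along its y) and 36 mm wide, its top 66 mm above the bench. The steel blank (about 240 x 34 x 5 mm, along its x, point to +x, away from the robot) lies under the bridge and sticks out at both sides. Origin: centre of its underside, on the bench and on the bolt's axis; z up.
- pivot (a point): Pin on which the lever of that bolt folds, on the bolt's vertical axis. 92 mm above the bench at bolt value 0, 3 mm lower per rad of screwing in. The bolt's head is 30 mm across (34 mm over the pin's ends); its fork cheeks reach 10 mm above this point. Axes turn with the bolt: z up, x the level direction in which the lever folds down, y along the pin.
- lever_tip (a point): Middle of the free end of that bolt's steel lever, 80 mm from the pivot. The lever is a flat bar 12 mm thick (along the pivot's x while upright) and 22 mm wide (along the pivot's y); it stands upright at the start, and folded it lies level, pointing along the pivot's x.
- bolt (a joint): Turn of that bolt in rad, growing clockwise seen from above. It starts between 0 and 0.5; at 1.4 the pressure foot bears on the blank and the bolt stops hard: snug. Friction 0.15 N m, so it stays where it is left.
- lever (a joint): Fold of that bolt's lever in rad: 0 upright, 1.57 folded flat (stops at both). It starts between 0 and 0.1. Friction 0.12 N m, so it stays where it is left. It folds one way only: with the bolt snug, away from the robot and to the left of the blank's point (50 degrees counterclockwise of it seen from above), over the clamp's corner.
- spare_lever_tip (a point): Middle of the free end of the lever of the empty clamp, which is the same in shape and size but has no blank under its bridge; its lever stands upright. To be left alone.
- spare_bolt (a joint): Turn of the empty clamp's bolt in rad, 0 at the start (unwound). To be left alone.
There are look-alikes about, which are no part of the job. Leave any red look-alike of the jig alone.

How it is judged:
On the way:
1. the bolt is screwed in until snug (within 10 degrees of its stop) with its lever still upright (value of joint bolt above 1.22 rad and value of joint lever below 0.5 rad), for 0.2 s.
At the end, for the whole second after the job is handed in: The bolt over the blank is within 10 degrees of its snug stop (joint above 1.22 rad), its lever is folded to within 11 degrees of flat (joint above 1.38 rad), and the empty clamp is as it was (lever end moved less than 20 mm, bolt turned less than 0.25 rad) (value of joint bolt above 1.22 rad and value of joint lever above 1.38 rad and distance of spare_lever_tip from where it was at the start of the episode below 0.02 m and value of joint spare_bolt below 0.25 rad); the robot touches nothing.
It fails at once if the empty clamp's lever or bolt is moved (distance of spare_lever_tip from where it was at the start of the episode above 0.02 m or value of joint spare_bolt above 0.25 rad).
It also fails if it takes over 45 s, if anything falls off the work surface, if the arm or the gripper's body presses on something with over 40 N, if the wrist force passes 120 N, or if a joint passes its speed limit or range.

## Working session

There is one attempt and no reset: what is moved stays moved. The work goes in short steps, Python scripts to look and compute and a tool call to move; the robot and the scene stay as the last step left them, time stands still between calls to the robot, and variables do not carry over. Pictures are saved under pics/ and viewed, at most 10 in all, crops included, and the job is handed in when it is done.

Besides the shell and the picture viewer there is one more tool, called after "Request:" in YAML: its name, and indented under it one key for each argument. move_arm: Moves the arm, as the interface text tells. Shift numbers are shares of 0.06 m and turn numbers shares of 10 degrees, none past 1 either way. Its arguments: {"type":"object","properties":{"xyz":{"type":"array"},"spin":{"type":"array"},"jaw":{"type":"array"},"grip_force":{"type":"number"}},"required":["xyz","spin","jaw"]}

```bash
mkdir -p pics; ls; python3 - <<'E'
from cell import r,snapshot,get_calibration,spotter
import cv2,numpy as np
o=r.get_obs();print(o,r.hold_point_z)
for n in("top","side"):
    im=snapshot(n);cv2.imwrite(f"pics/{n}0.png",im[:,:,::-1]);print(n,get_calibration(n))
    for l in("jig","pivot","lever_tip","spare_lever_tip"):
        print(l,[(np.round(d["p"],2),np.round(d["uv"],1)) for d in spotter.place_of(l,n)])
E
```

```text
pics
{'time_s': 0.0, 'joint_pos': array([-1.38059422e+00,  3.00469856e-01,  1.52157460e+00,  4.74778537e-06,
        1.32070471e+00, -6.66139250e-02]), 'qd': array([-8.34418000e-04, -2.36292758e-04,  1.41752961e-04, -8.33295433e-04,
       -2.32061215e-06,  1.61943372e-04]), 'joint_efforts': array([-1.17451702e-03, -5.43504775e+01, -3.61796772e+01, -9.62776517e-05,
        3.95291383e-03, -5.15480360e-05]), 'tool_pos': array([ 0.1396399 , -0.53169227,  0.19202476]), 'eef_rot': array([-5.77298097e-04,  9.91766922e-01,  1.28054823e-01, -3.34149894e-05]), 'wrist_force': array([0.25154652, 0.31068308, 0.01012174]), 'wrist_torque': array([-0.00764907, -0.02645637,  0.0425809 ]), 'gripper_force': 0.0, 'width': 0.08573206925173829} 0.0187
top {'fov_y': 50.67499882608962, 'cx': 322.36115357435494, 'cy': 239.97244804606197, 'position': array([ 0.42843332, -0.01911502,  1.120789  ]), 'attitude': array([ 0.02848331, -0.70236582,  0.71092819, -0.02126195])}
jig [(np.float64(0.95), array([192.3, 345.5])), (np.float64(0.94), array([193.9, 135.9])), (np.float64(0.89), array([257.2, 247.5])), (np.fl
[... 573 characters left out ...]
6247104576, 'position': array([ 0.43490521, -0.71228991,  0.7402218 ]), 'attitude': array([-0.4210444 ,  0.90672727, -0.01815233,  0.01541977])}
jig [(np.float64(0.97), array([189. , 410.9])), (np.float64(0.75), array([411.9, 208.1])), (np.float64(0.64), array([322.8, 244.8]))]
pivot [(np.float64(0.81), array([240. , 186.3])), (np.float64(0.73), array([183.2, 386.7])), (np.float64(0.72), array([416.1, 184.1])), (np.float64(0.67), array([322.9, 216.9]))]
lever_tip [(np.float64(0.82), array([322.1, 189.4])), (np.float64(0.81), array([173. , 355.7])), (np.float64(0.75), array([422.6, 156.1])), (np.float64(0.64), array([237.4, 154. ]))]
spare_lever_tip [(np.float64(0.56), array([325.1, 270.4]))]
```

View pics/top0.png

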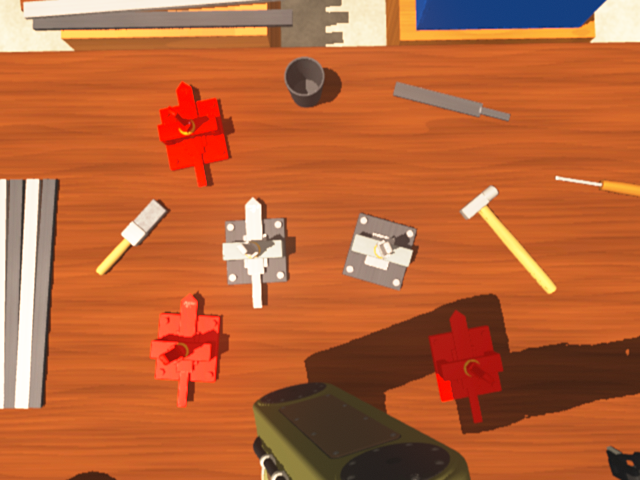

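View pics/side0.png

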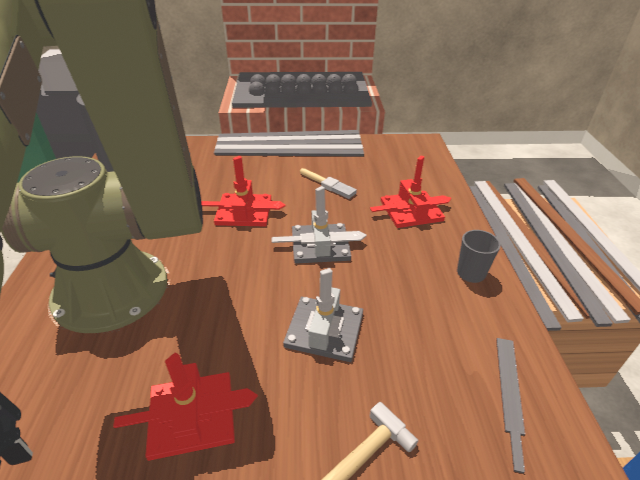

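The top view shows the grey clamp with the blank at (257,248), and the empty grey one at about (380,250). The other three are red look-alikes. The side view agrees: the jig's lever tip is at (322,189) and the spare's at (325,270).

```bash
cat > h.py <<'E'
import numpy as np
from cell import r,snapshot,get_calibration,spotter
from scipy.spatial.transform import Rotation as R
def rot(q): return R.from_quat(np.roll(q,-1)).as_matrix()
def ray(c,uv):
    f=240/np.tan(np.radians(c["fov_y"]/2))
    d=rot(c["attitude"])@[(uv[0]-c["cx"])/f,(uv[1]-c["cy"])/f,1.]
    return c["position"],d/np.linalg.norm(d)
def tri(obs):
    A=np.zeros((3,3));b=np.zeros(3)
    for c,uv in obs:
        p,d=ray(c,uv);M=np.eye(3)-np.outer(d,d);A+=M;b+=M@p
    X=np.linalg.solve(A,b)
    return X,[round(1e3*np.linalg.norm((np.eye(3)-np.outer(d,d))@(X-p)),1) for p,d in (ray(*o) for o in obs)]
def atz(c,uv,z):
    p,d=ray(c,uv);return p+d*(z-p[2])/d[2]
E
python3 - <<'E'
from h import *
t,s=get_calibration("top"),get_calibration("side")
for n,a,b in(("jig",(257.2,247.5),(322.8,244.8)),("pivot",(252.6,249.4),(322.9,216.9)),("tip",(239.9,249.7),(322.1,189.4)),("spare tip",(391.6,246.8),(325.1,270.4))):print(n,tri([(t,a),(s,b)]))
print("blank point,tail",atz(t,(254,200),.045),atz(t,(258,306),.045), "bridge ends", atz(t,(222,251),.066),atz(t,(288,247),.066))
import cv2
im=snapshot("top")[190:315,200:430]
im2=snapshot("side")[170:275,260:380]
cv2.imwrite("pics/c1.png",np.vstack([cv2.resize(im,(690,375),interpolation=3),cv2.resize(cv2.resize(im2[:,:,:],(257,225),interpolation=3),(690,225)) ])[:,:,::-1])
E
```

```text
jig (array([0.49156913, 0.13638281, 0.00137954]), [np.float64(0.9), np.float64(0.9)])
pivot (array([0.48630785, 0.13287989, 0.09360452]), [np.float64(2.8), np.float64(2.8)])
tip (array([0.48310174, 0.14653387, 0.16392382]), [np.float64(3.7), np.float64(3.7)])
spare tip (array([ 0.47919692, -0.13839067,  0.17876521]), [np.float64(1.4), np.float64(1.4)])
blank point,tail [0.59201336 0.13690527 0.045     ] [0.36628232 0.12895682 0.045     ] bridge ends [0.48238498 0.20099579 0.066     ] [0.48904544 0.06306664 0.066     ]
```

View pics/c1.png

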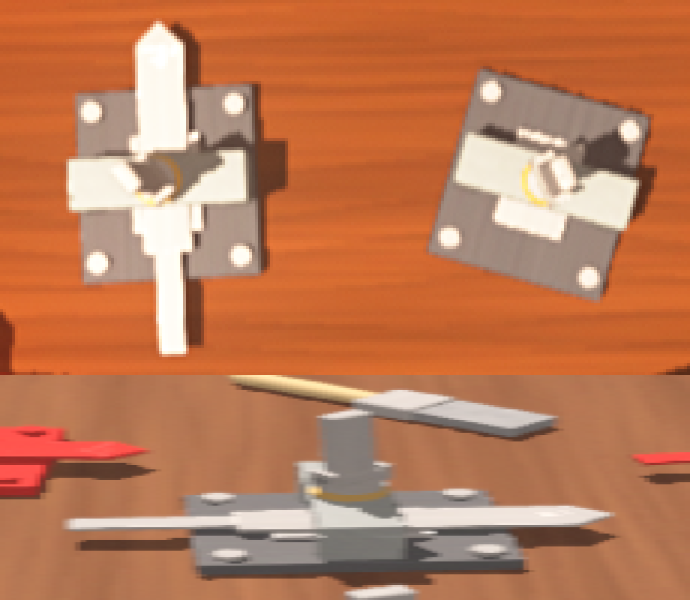

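The jig's lever top is elongated at about 45°. So the bolt is near 0 and the lever folds toward about 133° in the world frame. I'll move to above it.

Request:
move_arm:
  xyz:
    - [0, 0, -1]
    - [0, 0, -1]
    - [0.517, -0.588, 0]
    - [0.517, -0.588, 0]
    - [0.517, -0.588, 0]
    - [0.517, -0.588, 0]
    - [0.517, -0.588, 0]
    - [0.517, -0.588, 0]
    - [0.517, -0.588, 0]
    - [0.517, -0.588, 0]
    - [0.517, -0.588, 0]
    - [0.517, -0.588, 0]
    - [0.517, -0.588, 0]
    - [0.517, -0.588, 0]
    - [0.517, -0.588, 0]
    - [0.517, -0.588, 0]
    - [0.517, -0.588, 0]
    - [0.517, -0.588, 0]
  spin: [0, 0, 0, 0, 0, 0, 0, 0, 0, 0, 0, 0, 0, 0, 0, 0, 0, 0]
  jaw: [1, 1, 1, 1, 1, 1, 1, 1, 1, 1, 1, 1, 1, 1, 1, 1, 1, 1]

```text
time_s: 2.85
tool_pos: [0.4768, 0.1416, 0.3127]
eef_rot: [0.0, 0.992, 0.128, 0.0]
wrist_force: [0.3, -0.3, 0.1]
width: 0.0854
gripper_force: 0.0
```

Request:
move_arm:
  xyz:
    - [0, 0, 0]
    - [0, 0, 0]
    - [0, 0, 0]
    - [0, 0, 0]
    - [0, 0, 0]
    - [0, 0, 0]
    - [0, 0, 0]
    - [0, 0, 0]
    - [0, 0, 0]
    - [0, 0, 0]
    - [0, 0, 0]
    - [0, 0, 0]
    - [0, 0, 0]
    - [0, 0, 0]
    - [0, 0, 0]
    - [0, 0, 0]
    - [0, 0, 0]
    - [0, 0, 0]
    - [0, 0, 0]
    - [0, 0, 0]
  spin: [-1, -1, -1, -1, -1, -1, -1, -1, -1, -1, -1, -1, -1, -1, -1, -1, -1, -1, -1, -1]
  jaw: [1, 1, 1, 1, 1, 1, 1, 1, 1, 1, 1, 1, 1, 1, 1, 1, 1, 1, 1, 1]

```text
time_s: 5.35
tool_pos: [0.4763, 0.1401, 0.3126]
eef_rot: [0.0, -0.301, 0.954, 0.0]
wrist_force: [-0.5, 0.0, 0.6]
width: 0.0853
gripper_force: 0.0
```

```bash
python3 - <<'E'
from h import *
import cv2
o=r.get_obs();print(o["tool_pos"],rot(o["eef_rot"])[:,:2].T,o["joint_pos"],o["time_s"])
c=get_calibration("wrist");im=snapshot("wrist");cv2.imwrite("pics/w1.png",im[:,:,::-1]);print(c)
for l in("jig","pivot","lever_tip"):print(l,[(np.round(d["p"],2),np.round(d["uv"],1)) for d in spotter.place_of(l,"wrist")])
E
```

```text
[0.47632372 0.1400555  0.31261698] [[-8.18714093e-01 -5.74201387e-01 -3.06472240e-05]
 [-5.74201388e-01  8.18714093e-01 -2.55994533e-07]] [ 2.12183210e-01  1.13822937e-01  1.46958006e+00  1.16840180e-05
  1.55816132e+00 -1.97024163e+00] 5.35
{'fov_y': 71.2291859181598, 'cx': 314.19818122860573, 'cy': 241.4098760607239, 'position': array([0.40680182, 0.09288551, 0.49299007]), 'attitude': array([0.07575677, 0.454971  , 0.87523424, 0.14569599])}
jig [(np.float64(0.77), array([481.4, 130.4])), (np.float64(0.67), array([312.1, 191.4])), (np.float64(0.56), array([290.4, 353.9]))]
pivot [(np.float64(0.96), array([308. , 198.1])), (np.float64(0.92), array([285.4, 394. ]))]
lever_tip [(np.float64(0.71), array([313.8, 223. ])), (np.float64(0.66), array([569.2, 131.1]))]
```

View pics/w1.png

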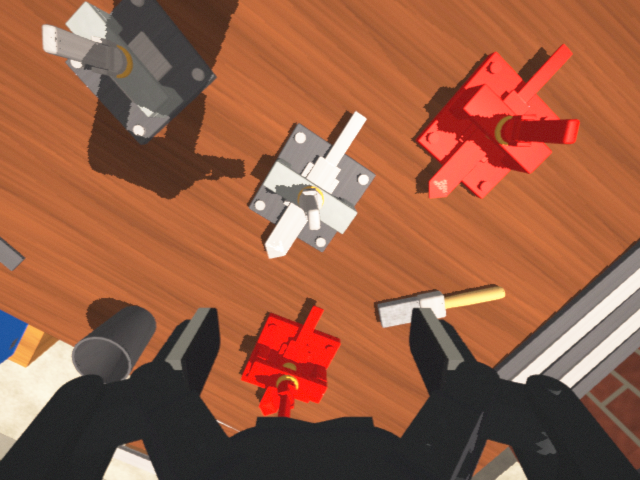

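The wrist view shows the grey jig at about (312,190). Its lever tip is at (314,223), and the fingers straddle below it in the image.

```bash
python3 - <<'E'
from h import *
import cv2
t,s,w=[get_calibration(n) for n in("top","side","wrist")]
for n,a,b,c in(("jig",(257.2,247.5),(322.8,244.8),(312.1,191.4)),("pivot",(252.6,249.4),(322.9,216.9),(308,198.1)),("tip",(239.9,249.7),(322.1,189.4),(313.8,223))):print(n,tri([(t,a),(s,b),(w,c)]),atz(w,c,{"jig":0,"pivot":.092,"tip":.171}[n]),tri([(s,b),(w,c)])[0])
im=snapshot("wrist")[150:260,240:385];cv2.imwrite("pics/w2.png",cv2.resize(im,(725,550),interpolation=3)[:,:,::-1])
E
```

```text
jig (array([ 0.48903284,  0.140186  , -0.00334778]), [np.float64(4.9), np.float64(2.2), np.float64(6.2)]) [0.48276908 0.1423063  0.        ] [ 0.48740799  0.14318282 -0.00542332]
pivot (array([0.48370092, 0.13377158, 0.09162374]), [np.float64(0.6), np.float64(5.6), np.float64(5.5)]) [0.47805481 0.13372714 0.092     ] [0.48382217 0.13433454 0.09123091]
tip (array([0.48306928, 0.1461266 , 0.16419847]), [np.float64(3.7), np.float64(3.7), np.float64(0.4)]) [0.48144625 0.14468912 0.171     ] [0.48500009 0.14609841 0.16375705]
```

View pics/w2.png

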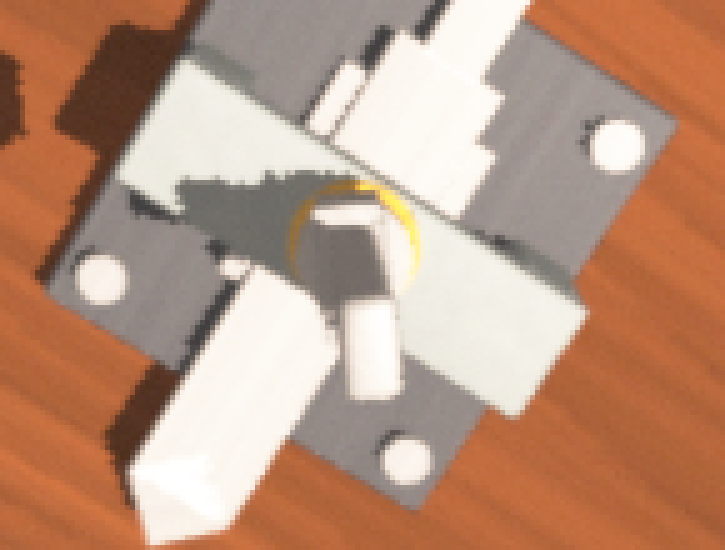

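The tip's end face is centred at about (314.6,219.6), and its long side is almost vertical in the picture.

```bash
python3 - <<'E'
from h import *
w=get_calibration("wrist");t=get_calibration("top");s=get_calibration("side")
f=lambda x,y:atz(w,(240+x/5,150+y/5),.17)
print("tip",f(373,348),tri([(w,(314.6,219.6)),(t,(242,249)),(s,(322,189))]))
for a,b in((f(343,300),f(352,400)),(f(395,298),f(402,395)),(f(343,300),f(395,298))):
    d=b-a;print(np.linalg.norm(d),np.degrees(np.arctan2(d[1],d[0])))
print("ring",atz(w,(311,198),.072))
g=lambda x,y,z:atz(w,(240+x/5,150+y/5),z)
a,b=g(190,55,.066),g(588,310,.066);d=b-a;print("bridge",np.degrees(np.arctan2(d[1],d[0])),np.linalg.norm(d),(g(190,55,.066)+g(518,415,.066))/2)
E
```

```text
tip [0.47832924 0.14351512 0.17      ] (array([0.4820598 , 0.14332946, 0.16636967]), [np.float64(3.0), np.float64(1.8), np.float64(4.4)])
0.020699054662753655 39.22410516920466
0.02003835439751692 38.80660651697576
0.010273092001792467 126.76529911543955
ring [0.4793648  0.13880228 0.072     ]
bridge 91.8984378907652 0.12086771404926078 [0.4799956  0.14065808 0.066     ]
```

Request:
move_arm:
  xyz:
    - [-0.07, 0, 0]
    - [0, 0, 0.74]
    - [0, 0, 0.74]
    - [0, 0, 0.74]
    - [0, 0, 0.74]
    - [0, 0, 0]
    - [0, 0, 0]
    - [0, 0, 0]
    - [0, 0, 0]
    - [0, 0, 0]
    - [0, 0, 0]
    - [0, 0, 0]
    - [0, 0, 0]
  spin: [-0.4, 0, 0, 0, 0, 0, 0, 0, 0, 0, 0, 0, 0]
  jaw: [1, 1, 1, 1, 1, -1, -1, -1, -1, -1, -1, -1, -1]
  grip_force: 40

```text
time_s: 7.22
tool_pos: [0.4798, 0.1425, 0.1349]
eef_rot: [-0.0, -0.331, 0.943, 0.0]
wrist_force: [0.1, 0.2, 0.4]
width: 0.0001
gripper_force: 0.0
```

```bash
python3 - <<'E'
from h import *
import cv2
o=r.get_obs();print(o["tool_pos"],rot(o["eef_rot"])[:,:2].T,o["joint_pos"],o["time_s"],o["width"],o["wrist_force"],o["wrist_torque"])
a=snapshot("wrist")[180:,120:520];b=snapshot("side")[100:270,240:400]
cv2.imwrite("pics/g1.png",np.hstack([a,cv2.resize(b,(282,300))]) [:,:,::-1] if 0 else np.hstack([a,cv2.resize(b,(300,300))])[:,:,::-1])
E
```

```text
[0.47978629 0.14245058 0.13494067] [[-7.80312584e-01 -6.25389687e-01  1.08665146e-04]
 [-6.25389684e-01  7.80312591e-01  6.30969460e-05]] [ 2.15415389e-01  2.47804527e-01  1.72821125e+00  8.99770373e-06
  1.16570226e+00 -2.03101532e+00] 7.225 0.0001351047239840997 [0.07860764 0.24517351 0.41314369] [ 0.04368883 -0.00032619  0.01588533]
```

View pics/g1.png

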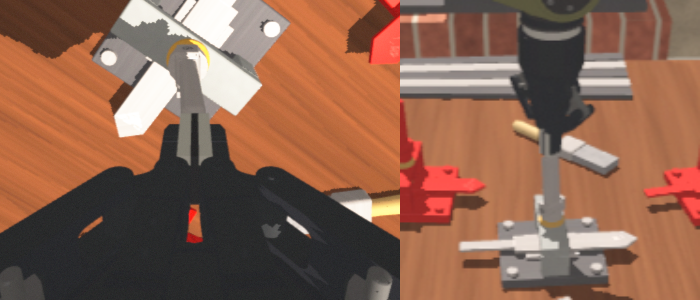

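The gripper closed to 0 mm, so it missed the lever. The lever seems to lie along tool x from the fingers. I'll check with the spotter and projections.

```bash
cat >> h.py <<'E'
def proj(c,X):
    f=240/np.tan(np.radians(c["fov_y"]/2));v=rot(c["attitude"]).T@(np.array(X)-c["position"]);return np.round([c["cx"]+f*v[0]/v[2],c["cy"]+f*v[1]/v[2]],1)
E
python3 - <<'E'
from h import *
import cv2
ims={}
for n in("wrist","side","top"):
    c=get_calibration(n);ims[n]=snapshot(n)
    print(n,"tcp",proj(c,r.get_obs()["tool_pos"]),"base pts",proj(c,(.48,.139,.092)),proj(c,(.48,.142,.171)))
    for l in("pivot","lever_tip"):print(l,[(np.round(d["p"],2),np.round(d["uv"],1)) for d in spotter.place_of(l,n)])
a=cv2.resize(ims["wrist"][200:380,230:410],(540,540),interpolation=3);b=cv2.resize(ims["side"][120:270,280:365],(260,459),interpolation=3)
cv2.imwrite("pics/g2.png",np.hstack([a,np.vstack([b,np.zeros((81,260,3),np.uint8)])])[:,:,::-1])
E
```

```text
wrist tcp [311.9 276.9] base pts [308.3 248.7] [310.5 308. ]
pivot [(np.float64(0.57), array([303.7, 247.7]))]
lever_tip []
side tcp [319.  200.7] base pts [319. 216.] [319.3 188. ]
pivot [(np.float64(0.88), array([239.6, 184.6])), (np.float64(0.85), array([417.4, 180.7])), (np.float64(0.71), array([321.1, 215.5])), (np.float64(0.57), array([179.9, 384.8]))]
lever_tip [(np.float64(0.76), array([419.3, 157.4])), (np.float64(0.71), array([169.4, 357.6])), (np.float64(0.56), array([234.7, 155.1])), (np.float64(0.53), array([319.5, 190. ]))]
top tcp [244.6 250.2] base pts [249.7 251.2] [241.7 249.2]
pivot [(np.float64(0.53), array([473.5, 373.7])), (np.float64(0.51), array([183.4, 121.2])), (np.float64(0.5), array([174.2, 352.8]))]
lever_tip [(np.float64(0.75), array([488. , 378.2])), (np.float64(0.55), array([168.6, 108.5])), (np.float64(0.51), array([161.9, 357.3]))]
```

View pics/g2.png

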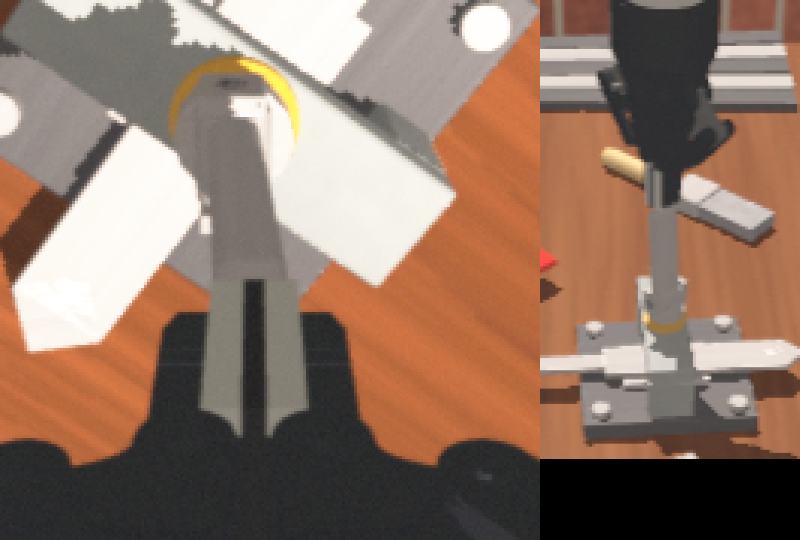

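```bash
python3 - <<'E'
from h import *
w=get_calibration("wrist");s=get_calibration("side")
print(tri([(w,(313,293)),(s,(320,187.5))]))
for z in(.15,.16,.165,.171):print(z,atz(w,(313,293),z),atz(s,(320,187.5),z))
print(w["position"],proj(w,(.4798,.1425,.117+.0187)))
# lever edges near tip and near head
for y,xl,xr in((275,210,287),(150,205,272)):
    print((xr-xl)/3)
for d in spotter.trace("lever","wrist"):print(d["p"],d["rect"])
E
```

```text
(array([0.47750797, 0.13952283, 0.17134602]), [np.float64(4.6), np.float64(4.6)])
0.15 [0.48149888 0.14470275 0.15      ] [0.48339258 0.17574102 0.15      ]
0.16 [0.47738716 0.14145487 0.16      ] [0.48257107 0.1606953  0.16      ]
0.165 [0.4753313  0.13983094 0.165     ] [0.48216031 0.15317244 0.165     ]
0.171 [0.47286427 0.13788221 0.171     ] [0.4816674  0.14414502 0.171     ]
[0.41350914 0.09099723 0.31535597] [312.  277.5]
25.666666666666668
22.333333333333332
0.73 [296.7, 236.7, 28.2, 60.6]
```

```bash
python3 - <<'E'
from h import *
w1={'fov_y': 71.2291859181598, 'cx': 314.19818122860573, 'cy': 241.4098760607239, 'position': np.array([0.40680182, 0.09288551, 0.49299007]), 'attitude': np.array([0.07575677, 0.454971  , 0.87523424, 0.14569599])}
T=np.array([0.47632372,0.1400555,0.31261698]);x=np.array([-.8187,-.5742,0]);y=np.array([-.5742,.8187,0]);z=np.array([0,0,1])
for sx in(-.011,.011):
  for sy in(-.0427,.0427):print("w1",sx,sy,proj(w1,T+sx*x+sy*y+.013*z),proj(w1,T+sx*x+sy*y+.05*z))
w=get_calibration("wrist");o=r.get_obs();T=o["tool_pos"];M=rot(o["eef_rot"]);x,y=M[:,0],M[:,1]
for h in(0,.02,.036,.05):print("now",h,[proj(w,T+s*x+h*z) for s in(-.011,.011)])
E
```

```text
w1 -0.011 -0.0427 [236.2 304.5] [218.5 344.9]
w1 -0.011 0.0427 [387.5 304.6] [404.1 345. ]
w1 0.011 -0.0427 [233.2 268.7] [213.8 302.5]
w1 0.011 0.0427 [390.4 268.8] [408.5 302.6]
now 0 [array([312. , 293.6]), array([311.9, 259.6])]
now 0.02 [array([311.7, 310.9]), array([311.6, 274. ])]
now 0.036 [array([311.5, 327.6]), array([311.4, 287.9])]
now 0.05 [array([311.3, 344.8]), array([311.2, 302.4])]
```

Both views agree: the shut fingertips end about 40 mm above the reported TCP, just over the lever's top. The open fingers in the earlier wrist picture are higher by the same amount. I'll open, go 45 mm lower and grip again. This is safe either way, since the open jaw clears the 34 mm head.

Request:
move_arm:
  xyz:
    - [0, 0, 0]
    - [0, 0, 0]
    - [0, 0, 0]
    - [0, 0, 0]
    - [0, 0, 0]
    - [0, 0, 0]
    - [0, 0, 0.25]
    - [0, 0, 0.25]
    - [0, 0, 0.25]
    - [0, 0, 0]
    - [0, 0, 0]
    - [0, 0, 0]
    - [0, 0, 0]
    - [0, 0, 0]
    - [0, 0, 0]
    - [0, 0, 0]
    - [0, 0, 0]
  spin: [0, 0, 0, 0, 0, 0, 0, 0, 0, 0, 0, 0, 0, 0, 0, 0, 0]
  jaw: [1, 1, 1, 1, 1, 1, 1, 1, 1, 1, -1, -1, -1, -1, -1, -1, -1]
  grip_force: 40

```text
time_s: 9.95
tool_pos: [0.4812, 0.1411, 0.0906]
eef_rot: [0.001, -0.331, 0.943, -0.002]
wrist_force: [7.0, -11.6, 0.1]
width: 0.0124
gripper_force: 37.9
```

It's gripped, with the width at 12.4 mm. I'll relax the side load and screw clockwise.

Request:
move_arm:
  xyz:
    - [0, -0.03, 0]
    - [0, 0, 0]
    - [0, 0, 0.009]
    - [0, 0, 0.009]
    - [0, 0, 0.009]
    - [0, 0, 0.009]
    - [0, 0, 0.009]
    - [0, 0, 0.009]
    - [0, 0, 0]
  spin: [0, 0, 0.9, 0.9, 0.9, 0.9, 0.9, 0.9, 0]
  jaw: [-1, -1, -1, -1, -1, -1, -1, -1, -1]

```text
time_s: 11.08
tool_pos: [0.4823, 0.1398, 0.0874]
eef_rot: [0.002, 0.134, 0.991, -0.001]
wrist_force: [5.8, -11.0, 1.8]
width: 0.0117
gripper_force: 39.2
```

```bash
python3 - <<'E'
from h import *
o=r.get_obs();M=rot(o["eef_rot"]);print(o["tool_pos"],np.degrees(np.arctan2(M[1,1],M[0,1])),o["joint_pos"],o["wrist_force"],o["wrist_torque"],o["width"])
E
```

```text
[0.48227337 0.13983479 0.08742361] 74.56686786460729 [ 0.21067507  0.31035745  1.7705936  -0.00287417  1.05798058 -1.0893572 ] [  5.78486603 -11.01955091   1.82163797] [-2.20659877 -1.25016115 -0.15294587] 0.011732477257107004
```

Request:
move_arm:
  xyz:
    - [-0.03, -0.017, 0.009]
    - [0, 0, 0.009]
    - [0, 0, 0.005]
    - [0, 0, 0]
  spin: [0.9, 0.9, 0.5, 0]
  jaw: [-1, -1, -1, -1]

```text
time_s: 11.58
tool_pos: [0.483, 0.1393, 0.0862]
eef_rot: [0.001, 0.328, 0.945, 0.0]
wrist_force: [0.8, -2.3, 6.2]
width: 0.0114
gripper_force: 39.5
```

```bash
python3 - <<'E'
from h import *
o=r.get_obs();M=rot(o["eef_rot"]);print(o["tool_pos"],np.degrees(np.arctan2(M[1,1],M[0,1])),o["wrist_force"],o["wrist_torque"],o["width"])
E
```

```text
[0.48304495 0.13931596 0.08616547] 51.6572421395565 [ 0.78867286 -2.29776771  6.21352467] [-0.69736507  0.01861113  0.15129457] 0.011425900669543854
```

Request:
move_arm:
  xyz:
    - [0, 0, 0]
    - [0, 0, 0]
  spin: [0.4, 0]
  jaw: [-1, -1]

```text
time_s: 11.82
tool_pos: [0.4832, 0.1392, 0.0862]
eef_rot: [0.001, 0.36, 0.933, -0.0]
wrist_force: [1.1, -4.0, 6.9]
width: 0.0117
gripper_force: 54.2
```

```bash
cat > st.py <<'E'
from h import *
o=r.get_obs();M=rot(o["eef_rot"]);print(o["tool_pos"],np.degrees(np.arctan2(M[1,1],M[0,1])),o["wrist_force"],o["wrist_torque"],o["width"],o["gripper_force"])
E
python3 st.py
```

```text
[0.48320737 0.13916903 0.08619663] 47.75484427400079 [ 1.09992695 -4.0314354   6.93531874] [-0.95555874 -0.2132467   1.11213856] 0.011682932180476367 54.15546119213104
```

Request:
move_arm:
  xyz:
    - [0, 0, 0]
    - [0, 0, 0]
  spin: [0.4, 0]
  jaw: [-1, -1]

```text
time_s: 12.08
tool_pos: [0.4832, 0.1391, 0.0862]
eef_rot: [0.001, 0.392, 0.92, -0.0]
wrist_force: [2.2, -4.7, 6.5]
width: 0.0118
gripper_force: 77.9
```

```bash
python3 st.py
```

```text
[0.48321659 0.13913963 0.08621421] 43.820058073847 [ 2.17138761 -4.73146445  6.48425126] [-0.99622792 -0.22190204  1.92190764] 0.011778154524501365 77.91936798021197
```

Torque climbs past 51.7° while the lever holds its angle, so the bolt is snug with the lever upright. Next I open, rise, step back along −pivot x, shut the fingers and lower behind the lever.

Request:
move_arm:
  xyz:
    - [0, 0, 0]
    - [0, 0, 0]
    - [0, 0, 0]
    - [0, 0, 0]
    - [0, 0, 0]
    - [0, 0, 0]
    - [0, 0, -0.54]
    - [0, 0, -0.54]
    - [0, 0, 0]
    - [0, -0.375, 0]
    - [0, -0.375, 0]
    - [0, 0, 0]
    - [0, 0, 0]
    - [0, 0, 0]
    - [0, 0, 0]
    - [0, 0, 0]
    - [0, 0, 0.35]
    - [0, 0, 0.35]
    - [0, 0, 0]
  spin: [0, 0, 0, 0, 0, 0, 0, 0, -0.8, 0, 0, 0, 0, 0, 0, 0, 0, 0, 0]
  jaw: [1, 1, 1, 1, 1, 1, 1, 1, 1, -1, -1, -1, -1, -1, -1, -1, -1, -1, -1]

```text
time_s: 14.45
tool_pos: [0.4538, 0.1042, 0.1072]
eef_rot: [-0.001, 0.328, 0.945, -0.001]
wrist_force: [0.6, 0.6, 0.7]
width: 0.0002
gripper_force: 0.0
```

```bash
python3 st.py; python3 - <<'E'
from h import *
import cv2
w=snapshot("wrist");s=snapshot("side")
cv2.imwrite("pics/f1.png",np.hstack([w[120:420,150:550],cv2.resize(s[100:270,240:400],(376,400))[:300]])[:,:,::-1])
E
```

```text
[0.45383387 0.10420768 0.1071683 ] 51.71527028186067 [0.6436544  0.56961029 0.71023696] [ 0.0128082  -0.02709462  0.03534633] 0.0002468487645079235 0.0
```

View pics/f1.png

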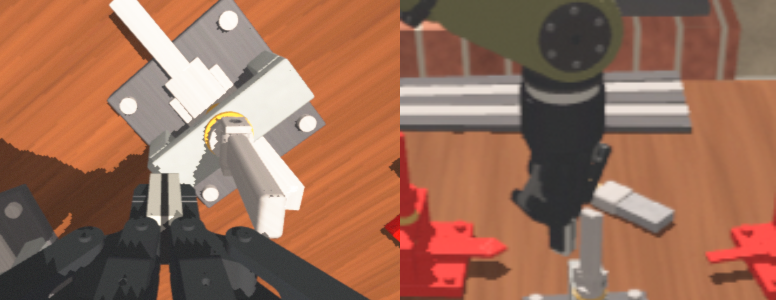

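The lever is upright, just right of the shut fingers in the wrist view, and the path along tool +y is clear. I'll push it over.

Request:
move_arm:
  xyz:
    - [0, 0.195, 0]
    - [0, 0.195, 0]
    - [0, 0.195, 0]
    - [0, 0.195, 0]
    - [0, 0.195, 0]
    - [0, 0.195, 0]
    - [0, 0.17, 0.25]
    - [0, 0.12, 0.25]
    - [0, 0.05, 0.2]
    - [0, 0, 0]
  spin: [0, 0, 0, 0, 0, 0, 0, 0, 0, 0]
  jaw: [-1, -1, -1, -1, -1, -1, -1, -1, -1, -1]

```text
time_s: 15.8
tool_pos: [0.5099, 0.1752, 0.0647]
eef_rot: [-0.001, 0.328, 0.945, -0.001]
wrist_force: [-0.4, -0.2, 1.2]
width: -0.0001
gripper_force: 0.0
```

```bash
python3 st.py
```

```text
[0.50993333 0.1752397  0.06470811] 51.722258781266895 [-0.35255081 -0.20578169  1.21283612] [-0.02785502 -0.0149581   0.03692175] -0.00013469808226774239 0.0
```

Force is low and consistent with the lever moving under the fingers. I'll press down in small steps until it bottoms.

Request:
move_arm:
  xyz:
    - [0, 0, 0.08]
    - [0, 0, 0.08]
    - [0, 0, 0]
  spin: [0, 0, 0]
  jaw: [-1, -1, -1]

```text
time_s: 16.18
tool_pos: [0.5105, 0.1752, 0.0564]
eef_rot: [-0.0, 0.328, 0.945, -0.0]
wrist_force: [-0.1, 0.2, -0.3]
width: 0.0
gripper_force: 0.0
```

Request:
move_arm:
  xyz:
    - [0, 0, 0.05]
    - [0, 0, 0]
  spin: [0, 0]
  jaw: [-1, -1]

```text
time_s: 16.42
tool_pos: [0.511, 0.1755, 0.0542]
eef_rot: [0.0, 0.328, 0.945, 0.0]
wrist_force: [-0.9, 0.1, 7.8]
width: -0.0001
gripper_force: 4.0
```

Request:
move_arm:
  xyz:
    - [0, 0, 0.03]
    - [0, 0, 0]
  spin: [0, 0]
  jaw: [-1, -1]

```text
time_s: 16.68
tool_pos: [0.5114, 0.1757, 0.0532]
eef_rot: [0.001, 0.328, 0.945, 0.001]
wrist_force: [-3.9, 1.0, 16.4]
width: -0.0001
gripper_force: 8.1
```

Request:
move_arm:
  xyz:
    - [0, 0, -0.5]
    - [0, 0, -1]
    - [0, 0, -1]
    - [0, 0, -1]
    - [0, 0, 0]
  spin: [0, 0, 0, 0, 0]
  jaw: [-1, -1, -1, -1, -1]

```text
time_s: 17.3
tool_pos: [0.5119, 0.1757, 0.2663]
eef_rot: [0.003, 0.328, 0.945, 0.002]
wrist_force: [-0.1, 0.7, -0.8]
width: 0.0001
gripper_force: 0.0
```

```bash
python3 st.py; python3 - <<'E'
from h import *
import cv2
w=snapshot("wrist");s=snapshot("side")
print(spotter.place_of("spare_lever_tip","side"))
cv2.imwrite("pics/f2.png",np.hstack([w[80:380,150:550],cv2.resize(s[160:360,240:400],(320,400))[:300]])[:,:,::-1])
E
```

```text
[0.51186115 0.17566254 0.2662711 ] 51.714915252070924 [-0.07894875  0.71602657 -0.84591594] [ 0.03112579  0.02441715 -0.025612  ] 0.0001083609222734856 0.0
[{'uv': [326.0, 271.6], 'p': 0.63}]
```

View pics/f2.png

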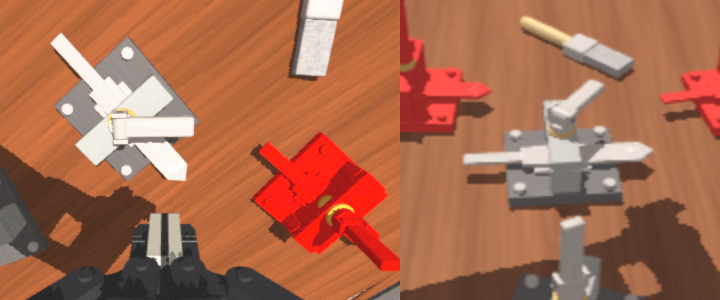

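The lever lies flat at (120–193, 127) in the wrist view, pointing along the snug direction. The spare's lever tip hasn't moved: (326,271.6) now, (325,270.4) at the start. The arm is clear, so I'm handing in.

```bash
python3 -c "
from cell import job_done
print(job_done())"
```

```text
the job is handed in; nothing more can be done
None
```

I screwed the blank clamp's bolt in until it hit its stop, folded its lever down flat, left the empty clamp alone, and handed the job in at about 17 s; the hand-in gave no verdict.

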